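# Sort massage boards into their sleeves

### The arm

A 7-joint arm with a two-finger parallel gripper is mounted at the origin on the work surface. World frame = base frame: x ahead of the robot, y to its left, z up, the work surface at z = 0. Lengths are in m, angles in rad, forces in N, time in s.
With the tool pointing down it reaches from about 0.4 to 0.9 m from the base axis. Payload 5.5 kg.
Tool frame: the origin (TCP) lies midway between the tips of the shut fingers; the grasp point (between the pads) lies 19 mm behind it (manip.grip_depth is the distance from the TCP to the grasp point, in m); z points along the fingers, y is the line along which they close (so a half turn about z gives the same grasp; the last joint's range is limited). The gripper opens to 92 mm and grips with 3 to 60 N. Pads are 19 mm wide; open, the fingers measure 130 mm over their backs; the gripper's body (75 mm by 190 mm) begins 47 mm behind the grasp point.
Start: joints at [-0.88, 0.501, -0.427, 1.55, 0.221, 1.138, -0.21], TCP at [0.27, 0.591, 0.227] pointing down, gripper open.
Joint ranges: [-2.88, 2.88], [-0.31, 2.03], [-1.54, 1.56], [0.2, 2.42], [-1.41, 4.55], [0.19, 2.02], [-2.57, 2.57]. Speed limits (rad/s): [2.57, 2.57, 3.14, 3.14, 3.14, 3.14, 3.14].

### API

Orientations are given as a unit quaternion [x, y, z, w].
In Python, from bench import manip, effector, viewer gives the robot as it stands. Calls block until the motion is done:
- manip.move_pose(position, orientation): joint-space move of the TCP to a pose.
- manip.servo_line(position, ori=None, vel=0.15): straight line of the TCP; ori=None keeps the orientation; vel is the mean speed in m/s.
- manip.movej(angles): joint-space move.
- effector.open_jaws() and effector.close(f_grip=None): open the fingers fully, or close them until they stop; f_grip is the grip in N (None keeps the last).
- manip.sleep(seconds).
- manip.solve_ik(position, orientation): joint angles nearest the present ones, or None.
- viewer.get_image(name): name is "side" or "top"; returns the picture (480x640x3 uint8, red, green, blue); there is no depth.
- viewer.get_calibration(name): a dict with "vfov" (degrees; the focal length in pixels is half the picture's height over the tangent of half this angle, whatever the lens; pixels are square), "cx", "cy" (the principal point, pixels), "eye" and "attitude" of the camera in the world. Camera axes: x right, y down, z forward; pixel columns grow to the right and rows downward; lengths in m; the calibration is good to about 2 mm. A picture is of the moment at which its call begins. get_calibration takes no time and is no camera call.
A pose or a line that the arm cannot do raises manip.PlanningError and nothing moves.
- manip.hand_in(): hands the job in; it is judged then, once.
Readings, each from a call of its own:
- manip.current_clock(): time.
- manip.current_q(): joint angles.
- manip.current_joint_velocities(): joint speeds.
- manip.current_tau(): joint torques, N m.
- manip.current_tool_pos(): TCP position.
- manip.current_tcp_rot(): TCP orientation.
- manip.current_force(): force on the tool from outside, world axes, zero at the start.
- manip.current_wrist_torque(): the same for the moment, N m.
- manip.current_finger_gap(): finger opening in m.
- manip.current_gripper_force(): force on a finger pad.
Only numpy, scipy, OpenCV 4.12 (cv2) and the standard library are available. Lean on these libraries where they do the work, as an engineer would, in place of code of your own. Each camera call takes 0.05 s, during which the arm holds its last target. There are 200 camera calls.

### The job

Put away the two clean wooden massage boards by width: lay the wide board, which stands on its edge in the aluminium drying stand, flat and slide it endways into the wide white sleeve, and slide the narrow board, which lies on the table, endways into the narrow sleeve. Each board ends lying flat on its sleeve's floor with no more than a third of its length sticking out of the mouth. Leave the other things on the table where they are.

Things in the scene. Friction and masses are not known exactly. Their poses are not given: they have to be found in the camera images.
- wide_board: wooden massage board, plain rectangular bar 130 long x 46 wide x 15 thick with 5 dark cross grooves. Origin at its centre; own x along the length, own y through the thickness, own z across the width. At the start it stands on a long edge (width upright, own z up) in the drying stand; it does not fit its sleeve on edge
- narrow_board: wooden massage board, plain rectangular bar 130 long x 28 wide x 15 thick with 3 dark cross grooves. Origin at its centre; own x along the length, own y through the thickness, own z across the width. At the start it lies flat on the table (own y vertical)
- wide_sleeve: wide sleeve: flat box fixed to the table, white floor and roof, grey sides, 110 deep x 74 wide x 39 high. One end, its mouth (own -x side, roughly towards the robot), is open; inside 66 wide, 32 high, 106 deep to the back wall; the roof starts 20 mm behind the mouth (floor 3 thick, roof and walls 4). Origin: centre of its underside; own x from mouth (-55 mm) to back wall, z up
- narrow_sleeve: narrow sleeve: flat box fixed to the table, white floor and roof, grey sides, 110 deep x 52 wide x 39 high. One end, its mouth (own -x side, roughly towards the robot), is open; inside 44 wide, 32 high, 106 deep to the back wall; the roof starts 20 mm behind the mouth (floor 3 thick, roof and walls 4). Origin: centre of its underside; own x from mouth (-55 mm) to back wall, z up
- wide_sleeve_mouth (a point): centre of the wide sleeve's open mouth, 19 mm above the table; same axes as the sleeve
- narrow_sleeve_mouth (a point): centre of the narrow sleeve's open mouth, 19 mm above the table; same axes as the sleeve
- drying_stand: aluminium stand fixed to the table: plate 120 x 70 x 5 with two pairs of posts (at own x = -50 and +50 mm), 27 mm high above the table, that keep the wide board upright in a 19 mm gap along own x; its lower edge rests on the plate. Origin: centre of its underside, z up
- bowl: bystander: white ceramic bowl, 140 across and 60 high, with a purple 60 mm massage ball in it. Origin: centre of its underside
- squeeze_grip: bystander: aluminium V-shaped hand exerciser lying flat, about 140 x 95 x 24. Origin: under its middle
- mouthguard_case: bystander: clear box with a white seam, 80 x 75 x 24. Origin: centre of its underside
- back_roller: bystander: light wooden spoon-shaped back roller lying flat, handle 24 thick and disc head 90 across, 280 long, top at 32. Origin: on the table, on the handle 20 mm from the head; own x towards the head
- balm_tin: bystander: flat aluminium tin, 44 across and 18 high, between the sleeves. Origin: centre of its underside
Things that resemble listed ones, but are neither listed nor needed, are in the scene too. What is shaped like the wide_sleeve but black or yellow is not meant.

How it is judged:
At the end, for the whole second after the job is handed in: The wide board lies flat (within 0.2 rad) inside the wide sleeve and the narrow board inside the narrow sleeve, each endways through the mouth with at most 48 mm of its 130 mm sticking out, at rest (x of wide_board in the frame of wide_sleeve between -0.038 and 0 m and y of wide_board in the frame of wide_sleeve between -0.033 and 0.033 m and z of wide_board in the frame of wide_sleeve between 0 and 0.03 m and angle between the y axis of wide_board and the z axis of wide_sleeve, either way round below 0.2 rad and linear speed of each of wide_board, narrow_board below 0.02 m/s and x of narrow_board in the frame of narrow_sleeve between -0.038 and 0 m and y of narrow_board in the frame of narrow_sleeve between -0.022 and 0.022 m and z of narrow_board in the frame of narrow_sleeve between 0 and 0.03 m and angle between the y axis of narrow_board and the z axis of narrow_sleeve, either way round below 0.2 rad); the robot touches nothing.
It fails at once if the white bowl is shifted by more than 40 mm (distance of bowl from where it was at the start of the episode above 0.04 m).
It fails at once if the hand gripper is shifted by more than 40 mm (distance of squeeze_grip from where it was at the start of the episode above 0.04 m).
It fails at once if the mouthguard case is shifted by more than 40 mm (distance of mouthguard_case from where it was at the start of the episode above 0.04 m).
It fails at once if the back roller is shifted by more than 40 mm (distance of back_roller from where it was at the start of the episode above 0.04 m).
It fails at once if the balm tin is shifted by more than 40 mm (distance of balm_tin from where it was at the start of the episode above 0.04 m).
It also fails if it takes over 69 s, if anything falls off the work surface, if the arm or the gripper's body presses on something with over 40 N, if the wrist force passes 120 N, or if a joint passes its speed limit or range.

## Working session

There is one attempt and no reset: what is moved stays moved. The work goes in short steps, each a Python script; the robot and the scene stay as the last script left them, time stands still between calls to the robot, and variables do not carry over. Pictures are saved under pics/ and viewed, at most 10 in all, crops included, and the job is handed in when it is done.

```bash
ls; mkdir -p pics; python3 - <<'E'
from bench import manip, effector, viewer
import cv2
for n in("top","side"):
    im=viewer.get_image(n); cv2.imwrite(f"pics/{n}0.png",im[:,:,::-1]); print(n,viewer.get_calibration(n))
print(manip.current_tcp_rot(),manip.current_clock(),manip.grip_depth)
E
```

```text
pics
top {'vfov': 46.754198632794605, 'cx': 314.52197992144556, 'cy': 244.0450973084587, 'eye': array([0.41627894, 0.05898744, 1.40278052]), 'attitude': array([-0.70234114,  0.70969117, -0.03799606,  0.04014557])}
side {'vfov': 57.232694654064595, 'cx': 319.0865020565216, 'cy': 239.66808648402127, 'eye': array([ 0.38816305, -0.78893594,  0.8286309 ]), 'attitude': array([ 0.90748136, -0.08415207,  0.04064617, -0.40956549])}
[ 2.12232360e-01  9.77218836e-01 -8.48691556e-04 -2.28465117e-04] 0.1 0.0188
```

View pics/top0.png

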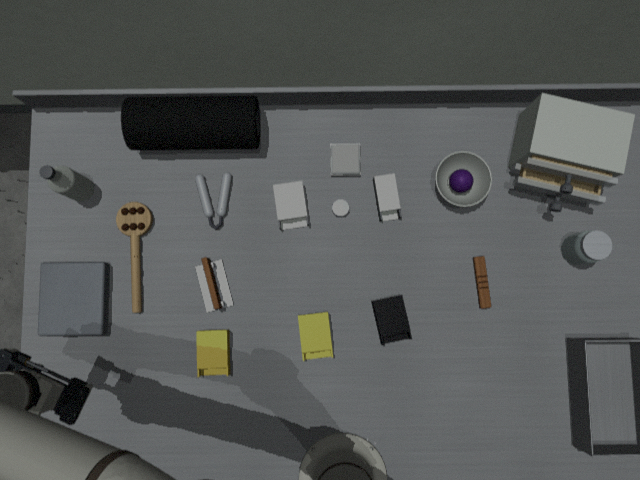

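View pics/side0.png

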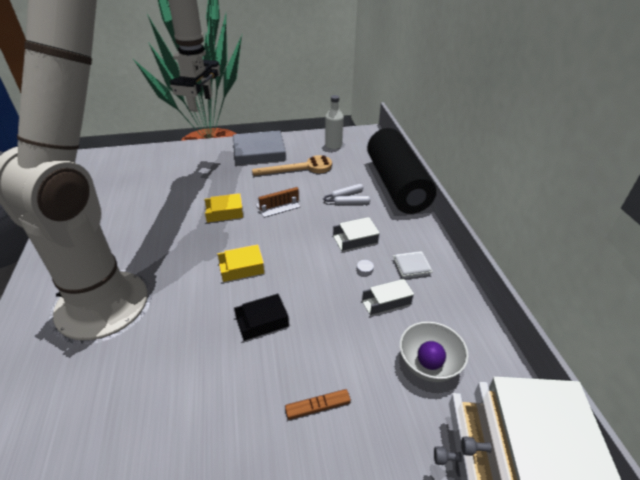

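The top view shows the white sleeves: wide at about (291,205), narrow at about (387,197). The yellow boxes at (213,352) and (315,335) and the black one at (391,318) are look-alikes. The wide board stands in the stand at (212,285), and the narrow board lies at (482,282). The white, wider box with its mouth at (293,225) fits wide_sleeve. I'll confirm that in a crop and measure.

```bash
cat > h.py <<'E'
import numpy as np, cv2
from scipy.spatial.transform import Rotation as R
from bench import manip, effector, viewer
def ray(n,px):
    c=viewer.get_calibration(n); f=240/np.tan(np.radians(c["vfov"]/2))
    px=np.atleast_2d(px).astype(float)
    d=np.c_[(px[:,0]-c["cx"])/f,(px[:,1]-c["cy"])/f,np.ones(len(px))]
    return c["eye"],R.from_quat(c["attitude"]).apply(d)
def onz(n,px,z):
    e,d=ray(n,px); return e+d*((z-e[2])/d[:,2])[:,None]
def proj(n,p):
    c=viewer.get_calibration(n); f=240/np.tan(np.radians(c["vfov"]/2))
    q=R.from_quat(c["attitude"]).inv().apply(np.atleast_2d(p)-c["eye"])
    return q[:,:2]/q[:,2:]*f+[c["cx"],c["cy"]]
def rect(n,mask,z):
    """largest blob -> world rectangle on plane z: centre, (long,short), yaw of long side"""
    cs,_=cv2.findContours(mask.astype(np.uint8),cv2.RETR_EXTERNAL,cv2.CHAIN_APPROX_NONE)
    c=max(cs,key=cv2.contourArea)[:,0]
    w=onz(n,c,z)[:,:2]
    (cx,cy),(a,b),t=cv2.minAreaRect((w*1000).astype(np.float32))
    if b>a: a,b,t=b,a,t+90
    t=(t+90)%180-90
    return np.array([cx,cy])/1000,(a,b),t,c
E
python3 - <<'E'
from h import *
im=cv2.imread("pics/top0.png"); hsv=cv2.cvtColor(im,cv2.COLOR_BGR2HSV)
def win(m,x0,y0,x1,y1):
    o=np.zeros_like(m); o[y0:y1,x0:x1]=m[y0:y1,x0:x1]; return o
br=(hsv[...,0]<20)&(hsv[...,1]>100)
for nm,w,z in(("narrow",(460,240,510,320),.015),("wide",(190,245,240,320),.051)):
    r=rect("top",win(br,*w),z); print(nm,r[:3])
for nm,w in(("ws",(265,170,320,240)),("ns",(365,165,410,230))):
    g=im.min(2); print(nm, [int(v) for v in np.percentile(g[w[1]:w[3],w[0]:w[2]],[5,50,80,95])])
    for th in(150,165,180):
        r=rect("top",win((g>th)&(hsv[...,1]<40),*w),.039); print(th,r[:3])
a=cv2.resize(im[165:245,265:415],None,fx=5.3,fy=5.3,interpolation=cv2.INTER_CUBIC)[:,:795]
cv2.imwrite("pics/c1.png",a[:424])
b=cv2.resize(im[245:325,180:250],None,fx=5.5,fy=5.5,interpolation=cv2.INTER_CUBIC)
s=cv2.imread("pics/side0.png"); b2=cv2.resize(s[175:225,245:315],None,fx=5.5,fy=5.5,interpolation=cv2.INTER_CUBIC)
o=np.zeros((440,790,3),np.uint8); o[:b.shape[0],:385]=b; o[:b2.shape[0],400:785]=b2
cv2.imwrite("pics/c2.png",o)
E
```

```text
narrow (array([ 0.47144934, -0.35346167]), (127.42007446289062, 27.818218231201172), 5.371419906616211)
wide (array([0.47465152, 0.31414636]), (127.47444915771484, 18.59474754333496), 15.324481010437012)
ws [90, 105, 147, 149]
150 (array([0.61810565, 0.09540719]), (0.0, 0.0), 0.0)Traceback (most recent call last):
  File "<stdin>", line 11, in <module>
  File "h.py", line 18, in rect
    c=max(cs,key=cv2.contourArea)[:,0]
      ~~~^^^^^^^^^^^^^^^^^^^^^^^^
ValueError: max() iterable argument is empty
```

```bash
python3 - <<'E'
from h import *
im=cv2.imread("pics/top0.png"); hsv=cv2.cvtColor(im,cv2.COLOR_BGR2HSV)
def win(m,x0,y0,x1,y1):
    o=np.zeros_like(m); o[y0:y1,x0:x1]=m[y0:y1,x0:x1]; return o
g=im.min(2)
for nm,w in(("ws",(265,170,320,240)),("ns",(365,165,410,230))):
    for th in(125,133,140):
        m=win((g>th)&(hsv[...,1]<40),*w)
        k=cv2.morphologyEx(m.astype(np.uint8),cv2.MORPH_OPEN,np.ones((5,5)))
        r=rect("top",k,.039); print(nm,th,r[:3])
a=cv2.resize(im[165:245,265:415],None,fx=5.3,fy=5.3,interpolation=cv2.INTER_CUBIC)[:,:795]
b=cv2.resize(im[245:325,180:250],None,fx=5.5,fy=5.5,interpolation=cv2.INTER_CUBIC)
s=cv2.imread("pics/side0.png"); b2=cv2.resize(s[175:225,245:315],None,fx=5.5,fy=5.5,interpolation=cv2.INTER_CUBIC)
o=np.zeros((440,790,3),np.uint8); o[:b.shape[0],:385]=b; o[:b2.shape[0],400:785]=b2
cv2.imwrite("pics/c1.png",a); cv2.imwrite("pics/c2.png",o)
E
```

```text
ws 125 (array([0.67952594, 0.12393202]), (89.56974792480469, 73.49474334716797), 7.654607772827148)
ws 133 (array([0.67947137, 0.12358371]), (88.43384552001953, 72.8770751953125), 7.3435163497924805)
ws 140 (array([0.67921423, 0.12359192]), (85.97989654541016, 72.1210708618164), 7.609984397888184)
ns 125 (array([ 0.69716547, -0.11994414]), (89.8991928100586, 51.29352951049805), 8.02971363067627)
ns 133 (array([ 0.6970943 , -0.11953691]), (87.76414489746094, 50.69850158691406), 7.800445556640625)
ns 140 (array([ 0.69674835, -0.11937715]), (86.39459991455078, 50.2861442565918), 7.802311897277832)
```

View pics/c1.png

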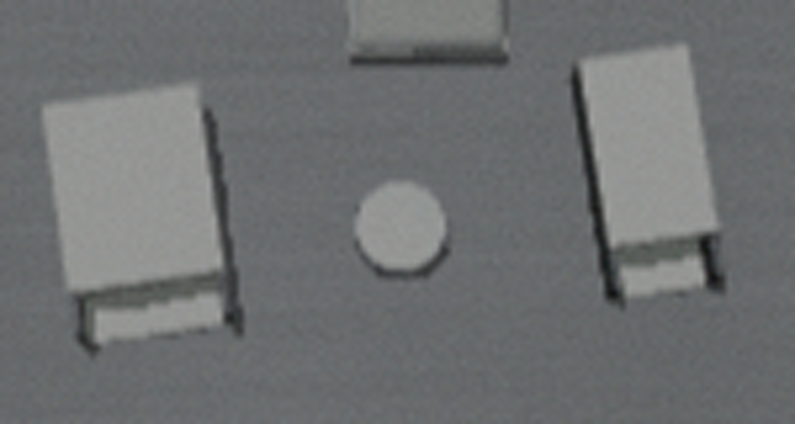

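View pics/c2.png

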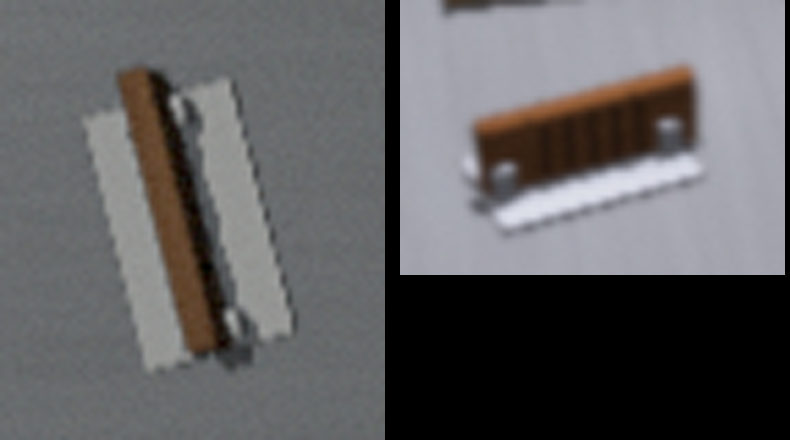

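The crop confirms the two white sleeves, wide on the left and narrow on the right. Their roofs measure 90x73 and 90x51 mm, against 90x74 and 90x52 expected. The mouths face the robot, and the wide board is upright between the posts. I'll lift the wide board, stand it on the table in front of its sleeve, and tip it over.

```bash
cat >> h.py <<'E'
WS=(np.array([.6795,.1237]),7.5); NS=(np.array([.6971,-.1196]),7.9)   # roof centres (own x=+10), yaw deg
def insl(s,x,y=0.):
    """point given in sleeve frame -> world xy"""
    t=np.radians(s[1]); u=np.array([np.cos(t),np.sin(t)]); return s[0]+u*(x-.010)+np.array([-u[1],u[0]])*y
def down(yaw): return (R.from_euler('z',yaw,degrees=True)*R.from_euler('x',180,degrees=True)).as_quat()
def hop(xy,z,yaw):
    """joint move to a tool-down pose, the half turn that needs least travel"""
    q0=np.array(manip.current_q()); best=None
    for a in(yaw,yaw+180):
        q=manip.solve_ik([*xy,z],down(a))
        if q is not None and (best is None or abs(np.array(q)-q0).max()<best[0]): best=(abs(np.array(q)-q0).max(),a)
    manip.move_pose([*xy,z],down(best[1]))
def line(xy,z,yaw=None,vel=.15): manip.servo_line([*xy,z],vel=vel)
def snap(name,n="top"):
    im=viewer.get_image(n)[:,:,::-1].copy(); cv2.imwrite(f"pics/{name}.png",im); return im
E
python3 - <<'E'
from h import *
st=np.array([.4747,.3155])
hop(st,.12,15.3); line(st,.020); effector.close(f_grip=25)
print("gap",manip.current_finger_gap(),manip.current_gripper_force())
line(st,.12,vel=.1); print(manip.current_finger_gap(),manip.current_force())
p=insl(WS,-.175,-.030); hop(p,.12,WS[1]); print(manip.current_q()[6])
line(p,.0165,vel=.08); print(manip.current_force())
effector.open_jaws(); line(p,.032,vel=.1)
line(insl(WS,-.175,-.030+.066),.032,vel=.08)
print(manip.current_force())
line(insl(WS,-.175,.036),.15); hop((.45,-.2),.2,5.4)
snap("t2"); print(manip.current_clock())
E
```

```text
gap 0.014694116156846723 24.99626398086548
0.014628842263270372 [ 0.29743444 -0.15916678 -0.13318803]
1.3152512375525074
[-0.72590124  0.01169753 -0.82200315]
[-0.00267749 -0.70451906  0.24809462]
11.85
```

View pics/t2.png

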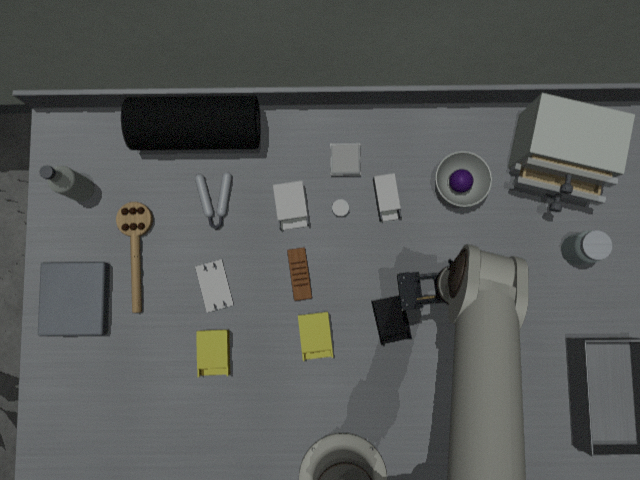

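The picture shows the wide board lying flat in front of its sleeve at (299,274), with its five grooves visible. I'll measure it, grip its rear end and slide it in, then do the same with the narrow board.

```bash
cat >> h.py <<'E'
def board(im,x0,y0,x1,y1,z=.015):
    hsv=cv2.cvtColor(im,cv2.COLOR_BGR2HSV); m=(hsv[...,0]<20)&(hsv[...,1]>100)
    o=np.zeros_like(m); o[y0:y1,x0:x1]=m[y0:y1,x0:x1]; return rect("top",o,z)[:3]
def stow(c,yaw,S,final=-.020):
    t=np.radians(yaw); g=c-.048*np.array([np.cos(t),np.sin(t)])
    hop(g,.10,yaw); line(g,.004,vel=.1); effector.close(f_grip=25); print("gap",manip.current_finger_gap())
    line(g,.012,vel=.05)
    k=180*round((R.from_quat(manip.current_tcp_rot()).as_euler('xyz',degrees=True)[2]-yaw)/180)
    o=down(S[1]+k)
    for x,z,v in((-.150,.012,.08),(final,.012,.08),(final,.0065,.05)):
        manip.servo_line([*insl(S,x-.048),z],o,vel=v); print(x,np.round(manip.current_force(),1))
    effector.open_jaws(); line(insl(S,final-.048),.12)
E
python3 - <<'E'
from h import *
r=board(cv2.imread("pics/t2.png"),280,240,320,310); print(r,insl(WS,-.175))
assert abs(r[1][0]-130)<8 and abs(r[1][1]-46)<6
stow(r[0],r[2],WS); hop((.45,-.2),.2,5.4)
im=snap("t3"); print(manip.current_clock())
cv2.imwrite("pics/c3.png",cv2.resize(im[165:325,250:410],None,fx=3.6,fy=3.6,interpolation=cv2.INTER_CUBIC))
E
```

```text
(array([0.4963671 , 0.10154067]), (127.76057434082031, 44.25160598754883), 7.381601810455322) [0.4960827  0.09955265]
gap 0.04571785551395196
-0.15 [-1.   0.4 -0.7]
-0.02 [-1.  -0.7 -0.3]
-0.02 [-1.3  0.6  3.7]
20.9333
```

View pics/c3.png

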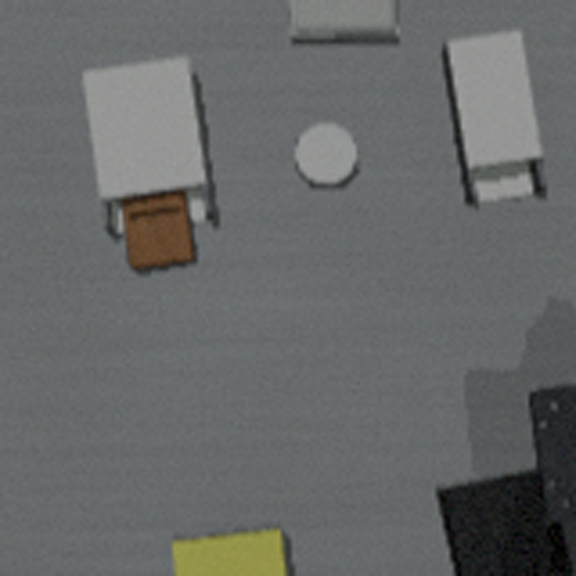

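The crop shows the wide board inside the wide sleeve with about 30 mm sticking out, centred and lying flat. Next is the narrow board.

```bash
python3 - <<'E'
from h import *
r=board(cv2.imread("pics/top0.png"),460,240,510,320); print(r)
stow(r[0],r[2],NS); hop((.45,.3),.25,5.4)
im=snap("t4"); s=snap("s4","side"); print(manip.current_clock())
a=cv2.resize(im[165:265,250:410],None,fx=3.5,fy=3.5,interpolation=cv2.INTER_CUBIC)
b=cv2.resize(s[205:325,310:420],None,fx=2.1,fy=2.1,interpolation=cv2.INTER_CUBIC)
o=np.zeros((350,800,3),np.uint8); o[:350,:560]=a; o[:252,565:796]=b
cv2.imwrite("pics/c4.png",o)
for n,S,w in(("w",WS,(270,200,330,260)),("n",NS,(370,190,420,250))):
    q=board(im,*w,z=.018); t=np.radians(S[1]); d=q[0]-insl(S,0); print(n,q,"centre of visible part in sleeve",d@[np.cos(t),np.sin(t)],d@[-np.sin(t),np.cos(t)])
E
```

```text
(array([ 0.47144934, -0.35346167]), (127.42007446289062, 27.818218231201172), 5.371419906616211)
gap 0.02779880857302139
-0.15 [ 1.2  0.2 -0.1]
-0.02 [-0.   0.2 -0.7]
-0.02 [-0.9 -0.5  1.9]
32.95
w (array([0.61026868, 0.11525552]), (49.48617935180664, 44.37255096435547), 8.217877388000488) centre of visible part in sleeve -0.059741265013703866 0.0006642683523280493
n (array([ 0.62733496, -0.12803427]), (48.51189422607422, 26.14469337463379), 7.876924991607666) centre of visible part in sleeve -0.060262175976364775 0.0012345986442382773
```

View pics/c4.png

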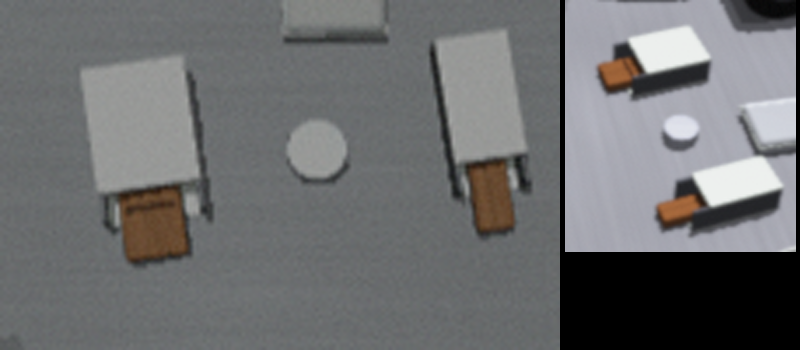

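Both boards lie flat in their sleeves. Their rear ends are at about -84 mm, so the centres are at about -20 mm, within 1 mm of the centreline.

```bash
python3 -c "
from bench import manip
print(manip.hand_in())"
```

```text
the job is handed in; nothing more can be done
None
```

I handed in the job at about 33 s of the 69 s limit: both boards lie flat in their sleeves with about 30 mm sticking out (limit 48 mm), and the robot touched none of the other things; the hand-in returned no verdict.

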